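# Find the rattling parts case and hand it over

### The arm

A 6-joint arm with a two-finger parallel gripper is mounted at the origin on the work surface. World frame = base frame: x ahead of the robot, y to its left, z up, the work surface at z = 0. Lengths are in m, angles in rad, forces in N, time in s.
With the tool pointing down it reaches from about 0.375 to 0.9 m from the base axis. Payload 3.1 kg.
Tool frame: the origin (TCP) lies where the fingers leave the gripper's body, on its centre line; the fingertips stand 73 mm ahead of it and the grasp point (between the pads) lies 54 mm ahead of it (ctrl.nose_length is the distance from the TCP to the fingertips, in m); z points along the fingers, y is the line along which they close (so a half turn about z gives the same grasp; the last joint's range is limited). The gripper opens to 85 mm and grips with 20 to 120 N. Pads are 22 mm wide; open, the fingers measure 114 mm over their backs; the gripper's body (76 mm by 85 mm) begins 54 mm behind the grasp point. The pads swing forward as they close: fully open they stand 13 mm farther back than shut.
Start: joints at [-1.385, 0.527, 1.433, -0, 1.181, -0.178], TCP at [0.223, -0.584, 0.304] pointing down, gripper open.
Joint ranges: [-3.08, 3.08], [-0.75, 2.2], [0.22, 2.44], [-1.43, 4.57], [0, 2.65], [-2.85, 2.85]. Speed limits (rad/s): [2.79, 2.79, 3.14, 3.14, 3.14, 3.14].

### API

Orientations are given as a unit quaternion [x, y, z, w].
In Python, from cell import ctrl gives the robot as it stands.
- The arm moves only by the tool apply_moves, never from a script. Its argument "steps" is a list of rows, each a list of 3 entries, a list of its own where there are three numbers: the shift along the tool's x, y, z in m, then the turn about the tool's z in degrees, then the opening in per cent of the stroke, from 0 (shut) to 100 (fully open). In form: [[[x, y, z], twist, hand], ...]. A call has exactly 8 rows; each row shifts and turns the commanded pose from where the row before left it, along the tool's axes as they then stand; what a row does not reach is not made up. A row lasts 1/10 s, in which the tool goes at most 50 mm and 8.59 degrees, less where a joint would pass 70% of its speed; a pose out of reach is approached as far as the arm can. A call is refused whole if a number of a shift passes 0.05 or a number of a turn 8.59, either way. A call with a gripper value outside its range is refused whole. The fingers move at their own pace and stop on an object; "force" is the grip in N (left out, the last holds). Time passes only in rows, so rows that do not move let the fingers close, or fill a call up. It gives the time, the measured TCP pose, the force, the opening and the grip force at its end, in the units of the state.
- ctrl.observe(): the state, without advancing time (a new reading comes with each control period).
- ctrl.snapshot(name): name is "scene" or "top"; returns the picture (384x512x3 uint8, red, green, blue); there is no depth.
- ctrl.camera_info(name): a dict with "vertical_fov" (degrees; the focal length in pixels is half the picture's height over the tangent of half this angle, whatever the lens; pixels are square), "cx", "cy" (the principal point, pixels), "k1" (the pictures are not rectified: a ray, as slopes to the right and down, at radius r is drawn at 1 + k1 r^2 times it, then the intrinsics apply), "rvec" (rotation vector, rad) and "tvec" (3), from world to camera coordinates, as OpenCV has them. Camera axes: x right, y down, z forward; pixel columns grow to the right and rows downward; lengths in m; the calibration is good to about 2 mm. A picture is of the moment at which its call begins. camera_info takes no time and is no camera call.
- ctrl.job_done(): hands the job in; it is judged then, once.
The state is a dict: "t": time; "joint_positions": joint angles; "joint_vel": joint speeds; "joint_torque": joint torques, N m; "ee_pos": TCP position; "orientation": TCP orientation; "force": force on the tool from outside, world axes, zero at the start; "wrist_torque": the same for the moment, N m; "width": finger opening in m; "grasp_force": force on a finger pad.
Only numpy, scipy, OpenCV 4.12 (cv2) and the standard library are available. Lean on these libraries where they do the work, as an engineer would, in place of code of your own. Each camera call takes 0.05 s, during which the arm holds its last target. There are 200 camera calls.

### The job

One of the three closed blue parts cases on the reactor bench has a valve ball loose inside, which you can only tell by picking the cases up and shaking them: the faulty one rattles. Stack the two that do not rattle squarely, one on the other, on the grey case with the green lid, letting go of them gently there, and then hold the rattling case out forward, level and still, over the open logbook for your colleague, with its underside about 12 cm above the bench. Finish while still holding it; drop no case, do not shift the grey case, and leave the other things on the bench alone.

Things in the scene. Friction and masses are not known exactly. Their poses are not given: they have to be found in the camera images.
- case_a: sealed hard case, one of three alike (case_a, case_b, case_c): blue body, white lid, yellow label, steel latches on the two short ends; 140 x 58 x 50 mm (x, y, z), flat on top, 4 mm walls, does not open. Origin: centre of the underside; x along the length, y across the 58 mm width (grip there, across the middle), z up. Stands upright on the bench; which place is whose varies
- case_b: as case_a. One of the three, any of them, drawn anew each time, has a 135 g steel ball, 32 mm across, loose inside: shaken lengthwise or tipped end for end, it rolls up to 50 mm either way from the middle, knocks on the end walls (jolts of force) and stays at the end that was low, which shifts the weight. In the other two nothing moves
- case_c: as case_a. Each case weighs 0.2 to 0.4 kg without the loose ball, drawn separately, so weight alone does not tell which one holds it. Without the ball the weight is centred on the case's middle. The shell is stiff and may be gripped firmly (60 N); level again after tipping, a ball at one end pulls with about 0.06 N m about the middle
- column: the foot of the column: a closed case of the same size (140 x 58 x 50 mm) with a grey body and a green lid, 0.8 kg, loose on the bench. Origin: centre of the underside; x along its length, y across, z up; its flat top is 50 mm above its origin. The sound cases go on it lengthwise along its length (either way round), so that their undersides end 50 and 100 mm above the bench
- logbook_mid (a point): middle of the open logbook, on its pages, 10 mm above the bench; the x axis points to the far side of the bench, y along the spread
- logbook: open logbook lying flat on the far side of the bench, fixed, 136 x 200 x 10 mm, blue cover and ruled white pages. Origin: centre of its underside
- jar: white plastic jar with a yellow label, 60 mm across, 85 mm high. Origin: centre of its underside. Leave alone
- amber_bottle: amber bottle with a white cap, 54 mm across, 110 mm high. Origin: centre of its underside. Leave alone
- plug: small stainless port plug, 30 mm across, 26 mm high, stands among the cases. Origin: centre of its underside. Leave alone
- clamp_ring: stainless clamp ring lying flat among the cases, 36 mm across, 14 mm high. Origin: centre of its underside. Leave alone
- beaker: stainless beaker, 68 mm across, 75 mm high. Origin: centre of its underside. Leave alone
- wrench: steel wrench, 150 mm long, lying flat. x along its length. Leave alone
- timer: white bench timer, 62 x 62 x 22 mm, lying flat. Origin: centre of its underside. Leave alone
Mind the look-alikes: they are no part of the job. Leave any pink or red look-alike of the case_c alone.

How it is judged:
By the outcome, as a careful person would: the job done as asked, in the order asked, and still so for the second after the job is handed in, while the arm keeps its last pose, push and grip.
It also fails if it takes over 72 s, if anything falls off the work surface, if the arm or the gripper's body presses on something with over 40 N, if the wrist force passes 120 N, or if a joint passes its speed limit or range.

## Working session

There is one attempt and no reset: what is moved stays moved. The work goes in short steps, Python scripts to look and compute and a tool call to move; the robot and the scene stay as the last step left them, time stands still between calls to the robot, and variables do not carry over. Pictures are saved under pics/ and viewed, at most 10 in all, crops included, and the job is handed in when it is done.

Besides the shell and the picture viewer there is one more tool, called after ">>>" as name([rows], argument=value, ...), one row to a line, values as JSON. apply_moves: Moves the arm, as the interface text tells. Its arguments: {"type":"object","properties":{"steps":{"type":"array"},"force":{"type":"number"}},"required":["steps"]}

```bash
ls; mkdir -p pics
python3 - <<'E'
from cell import ctrl
import cv2
for n in("scene","top"):
    cv2.imwrite(f"pics/{n}0.png",ctrl.snapshot(n)[:,:,::-1]); print(n,ctrl.camera_info(n))
print(ctrl.observe())
E
```

```text
pics
scene {'vertical_fov': 47.68396865153645, 'cx': 251.9078299451565, 'cy': 183.25370990498152, 'k1': -0.04607979472418784, 'rvec': array([ 2.09538227,  1.5834519 , -0.46024122]), 'tvec': array([-0.18183352, -0.3291738 ,  1.4372709 ])}
top {'vertical_fov': 43.57452310889565, 'cx': 253.47451142656192, 'cy': 183.44211894497255, 'k1': -0.12050292203041357, 'rvec': array([ 2.20489352, -2.15482557,  0.12057332]), 'tvec': array([0.02606069, 0.43861894, 1.67939608])}
{'t': 0.1, 'joint_positions': array([-1.38452289e+00,  5.28351975e-01,  1.43380591e+00, -3.11478478e-05,
        1.18144163e+00, -1.78507727e-01]), 'joint_vel': array([ 1.66947738e-04, -2.13525148e-03, -4.92268611e-03, -1.43492893e-03,
        1.50806677e-03, -6.20138962e-05]), 'joint_torque': array([-2.33409319e-04, -4.43304741e+01, -1.78586751e+01, -1.67092830e-04,
        3.85636478e-03,  1.90584785e-05]), 'ee_pos': array([ 0.2228829 , -0.58334162,  0.3030343 ]), 'orientation': array([ 9.83411327e-01,  1.81386753e-01, -1.82983946e-05, -1.00336636e-03]), 'force': array([-0.01492416, -1.27352385,  0.4518517 ]), 'wrist_torque': array([-0.00888249,  0.03153491, -0.01162146]), 'grasp_force': 0.0, 'width': 0.08520064512061701}
```

View pics/top0.png

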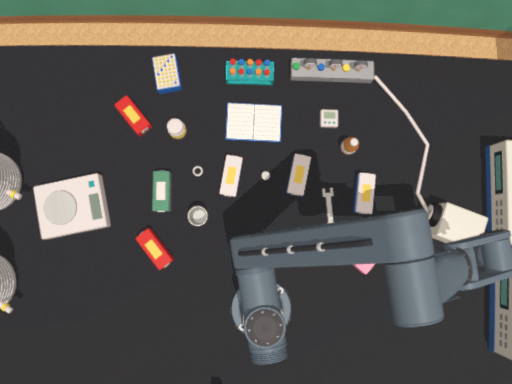

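View pics/scene0.png

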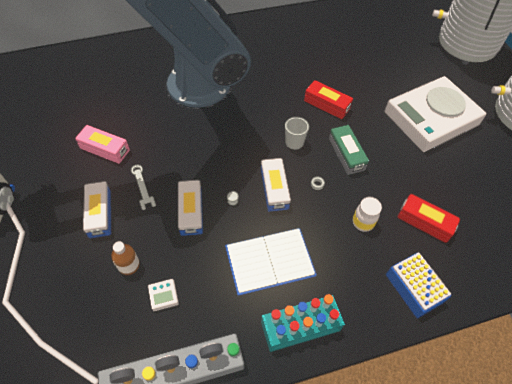

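Top view: there are three blue-bodied cases at about (231,175), (299,175, dull, maybe shaded by the arm) and (366,193). The green-lid column is at (161,191) and the logbook at (254,122). The red cases at (133,115) and (154,249) and the pink one at (365,266) are look-alikes to leave alone. I'll check the candidates in one crop and measure their lids.

```bash
cat > h.py <<'E'
from cell import ctrl
import cv2, numpy as np
def cam(n):
    c=ctrl.camera_info(n); f=192/np.tan(np.radians(c['vertical_fov']/2))
    R=cv2.Rodrigues(np.array(c['rvec']))[0]; return c,f,R,np.array(c['tvec'])
def ray(n,uv):
    c,f,R,t=cam(n); d=np.array([(uv[0]-c['cx'])/f,(uv[1]-c['cy'])/f])
    s=d.copy()
    for _ in range(20): s=d/(1+c['k1']*(s@s))
    return -R.T@t, R.T@np.r_[s,1]
def onz(n,uv,z):
    o,d=ray(n,uv); return o+d*(z-o[2])/d[2]
def proj(n,p):
    c,f,R,t=cam(n); q=R@np.array(p)+t; s=q[:2]/q[2]; s=s*(1+c['k1']*(s@s)); return s*f+[c['cx'],c['cy']]
def rect(n,mask,z):
    k=max(cv2.findContours(mask.astype(np.uint8),cv2.RETR_EXTERNAL,cv2.CHAIN_APPROX_NONE)[0],key=cv2.contourArea)
    P=np.array([onz(n,p,z)[:2] for p in k[:,0].astype(float)],np.float32)
    (c,s,a)=cv2.minAreaRect(P*1000); 
    if s[0]<s[1]: a+=90; s=s[::-1]
    a=(a+90)%180-90
    return np.round(c,1),np.round(s,1),round(a,1)   # mm, mm, deg of long axis from x
E
python3 - <<'E'
from h import *
I=cv2.imread("pics/top0.png"); S=cv2.imread("pics/scene0.png")
a=cv2.resize(I[140:230,140:400],None,fx=3,fy=3,interpolation=3); b=cv2.resize(S[120:260,70:380],(780,352),interpolation=3)
cv2.imwrite("pics/crop.png",np.vstack([np.hstack([a]),b])[:600])
for n,J in(("top",I),("scene",S)):
    H=cv2.cvtColor(J,cv2.COLOR_BGR2HSV).astype(int); J=J.astype(int); h,s,v=H[...,0],H[...,1],H[...,2]
    seeds={"top":{"A":(231,175),"B":(299,175),"C":(366,193),"col":(161,191),"log":(254,122)},"scene":{"A":(276,184),"B":(190,207),"C":(96,210),"col":(349,149),"log":(270,261)}}[n]
    for k,(u,w) in seeds.items():
        m=np.zeros(h.shape,bool); r=32 if k!="log" else 50
        sl=np.s_[max(0,w-r):w+r,max(0,u-r):u+r]
        blue=(h>95)&(h<130)&(s>100)
        M=(v>75)&~blue
        m[sl]=M[sl]
        _,l,st,_=cv2.connectedComponentsWithStats(m.astype(np.uint8)); 
        i=l[w,u]
        if i: print(n,k,*rect(n,l==i,0.01 if k=="log" else .05))
        else: print(n,k,"seed off",J[w,u])
E
```

```text
top A [461.4 116.6] [149.7  64.1] -8.6
top B [ 471.  -119.8] [147.2  64. ] -10.6
top C [ 412.3 -356.7] [147.7  65.1] -5.3
top col [401.4 357.6] [146.9  63.2] 2.3
top log [664.1  41.3] [206.1 140.4] 88.3
scene A [473.4 116.1] [164.2  67.8] -9.2
scene B [ 482.4 -118. ] [159.6  60.6] -10.8
scene C [ 423.2 -353.9] [161.3  64.3] -5.8
scene col [417.1 352.2] [167.2  79.7] 0.9
scene log [661.8  44.8] [270.3 246.4] -20.9
```

View pics/crop.png

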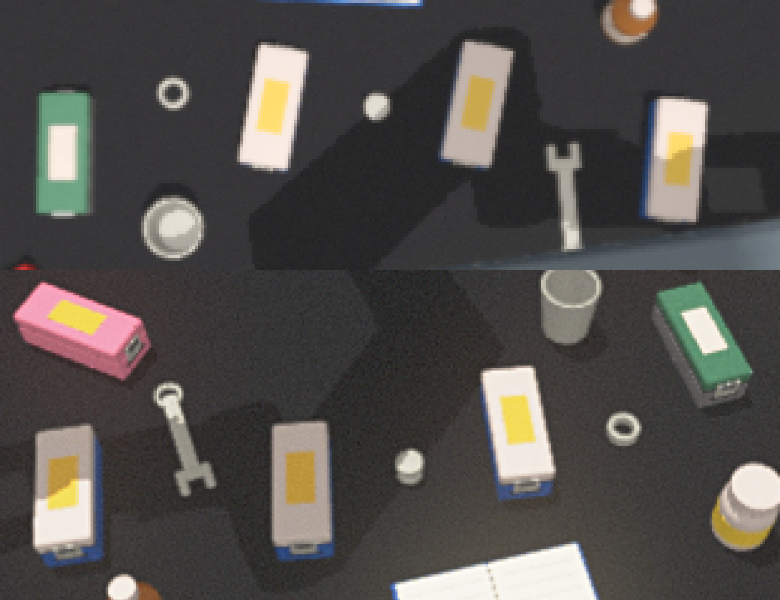

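The crop confirms three blue-bodied cases: A (231,175), B (299,175, only shaded by the arm) and C (366,193), plus the grey, green-lidded column. The measured lids fit the given size. I'll start with C, which is nearest.

>>> apply_moves([
  [[0, 0, 0], 6.55, 100],
  [[0, 0, 0], 6.55, 100],
  [[0, 0, 0], 6.55, 100],
  [[0, 0, 0], 6.55, 100],
  [[0.028, -0.0405, 0.02], 0, 100],
  [[0.028, -0.0405, 0.02], 0, 100],
  [[0.028, -0.0405, 0.02], 0, 100],
  [[0.028, -0.0405, 0.02], 0, 100],
], force=60)

```text
t: 0.9
ee_pos: [0.3426, -0.4403, 0.2277]
orientation: [0.999, -0.047, -0.0, -0.0]
force: [1.1, -0.8, 0.3]
width: 0.0855
grasp_force: 0.0
```

>>> apply_moves([
  [[0.028, -0.0405, 0.02], 0, 100],
  [[0.028, -0.0405, 0.02], 0, 100],
  [[0, 0, 0.02], 0, 100],
  [[0, 0, 0], 0, 100],
  [[0, 0, 0], 0, 100],
  [[0, 0, 0], 0, 100],
  [[0, 0, 0], 0, 100],
  [[0, 0, 0], 0, 100],
])

```text
t: 1.7
ee_pos: [0.4012, -0.3718, 0.1718]
orientation: [0.999, -0.047, 0.001, 0.001]
force: [0.5, 0.4, 0.4]
width: 0.0855
grasp_force: 0.0
```

```bash
cat >> h.py <<'E'
def go(x,y,z=None,yaw=None,img=None):
    s=ctrl.observe(); p=s['ee_pos']; q=s['orientation']
    from scipy.spatial.transform import Rotation as Ro
    R=Ro.from_quat(q).as_matrix(); c=np.degrees(np.arctan2(R[1,0],R[0,0])); yaw=c if yaw is None else yaw
    a=np.radians(yaw); d=np.array([x,y])-p[:2]
    print("t",round(s['t'],2),"p",np.round(p,4),"yaw",round(c,2),"tilt",np.round(R[2],3),"twist",round(c-yaw,2),"dx",round(d@[np.cos(a),np.sin(a)],4),"dy",round(d@[np.sin(a),-np.cos(a)],4),"dz",None if z is None else round(p[2]-z,4),"w",round(s['width'],4),"gf",round(s['grasp_force'],1),"F",np.round(s['force'],2),"T",np.round(s['wrist_torque'],3))
E
python3 -c "
from h import *
go(.4123,-.3567,.086,-5.3)
I=ctrl.snapshot('scene')[:,:,::-1]; cv2.imwrite('pics/s1.png',cv2.resize(I[100:280,20:260],(720,540)))"
```

```text
t 1.7 p [ 0.4012 -0.3718  0.1718] yaw -5.39 tilt [ 0.001  0.001 -1.   ] twist -0.09 dx 0.0096 dy -0.0161 dz 0.0858 w 0.0855 gf 0.0 F [0.48 0.43 0.36] T [0.008 0.04  0.04 ]
```

View pics/s1.png

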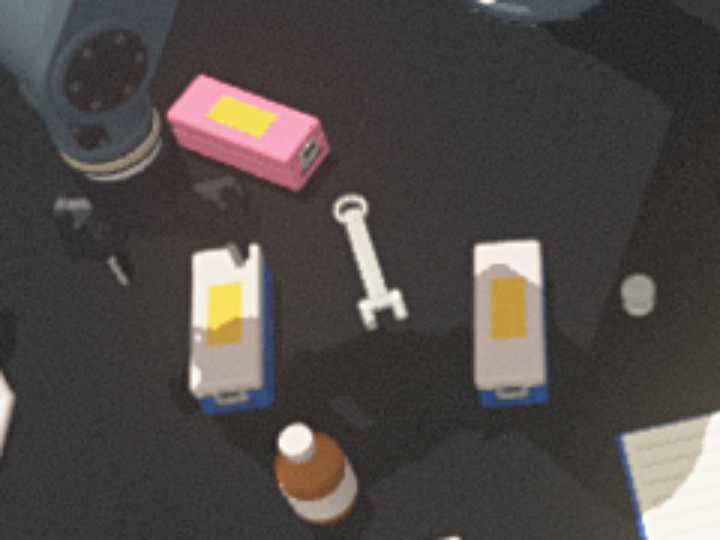

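The open fingers are short of case C, as the pose says. C is the left case in the crop, its lid at about (225,320). I'll shift, descend and grip.

>>> apply_moves([
  [[0.01, -0.016, 0.0], 0, 100],
  [[0, 0, 0.02], 0, 100],
  [[0, 0, 0.025], 0, 100],
  [[0, 0, 0.025], 0, 100],
  [[0, 0, 0.016], 0, 100],
  [[0, 0, 0], 0, 100],
  [[0, 0, 0], 0, 0],
  [[0, 0, 0], 0, 0],
], force=60)

```text
t: 2.55
ee_pos: [0.4134, -0.3568, 0.0861]
orientation: [0.999, -0.046, 0.001, 0.001]
force: [-1.8, -4.7, 3.3]
width: 0.0593
grasp_force: 2.5
```

>>> apply_moves([
  [[0, 0, 0], 0, 0],
  [[0, 0, 0], 0, 0],
  [[0, 0, 0], 0, 0],
  [[0, 0, 0], 0, 0],
  [[0, 0, 0], 0, 0],
  [[0, 0, 0], 0, 0],
  [[0, 0, -0.03], 0, 0],
  [[0, 0, -0.04], 0, 0],
])

```text
t: 3.35
ee_pos: [0.4116, -0.3541, 0.1537]
orientation: [0.999, -0.046, -0.002, -0.003]
force: [0.1, 0.9, -4.6]
width: 0.0568
grasp_force: 66.3
```

```bash
python3 -c "
from h import *
go(.4123,-.3567,.086,-5.3)"
```

```text
t 3.35 p [ 0.4116 -0.3541  0.1537] yaw -5.32 tilt [-0.005 -0.005 -1.   ] twist -0.02 dx 0.0009 dy 0.0025 dz 0.0677 w 0.0568 gf 66.3 F [ 0.06  0.94 -4.59] T [-0.001 -0.074 -0.02 ]
```

>>> apply_moves([
  [[0, 0, -0.045], 0, 0],
  [[0, 0, 0], 0, 0],
  [[0.05, 0, 0], 0, 0],
  [[0.05, 0, 0], 0, 0],
  [[0, 0, 0], 0, 0],
  [[0, 0, 0], 0, 0],
  [[0, 0, 0], 0, 0],
  [[0, 0, 0], 0, 0],
])

```text
t: 4.15
ee_pos: [0.5108, -0.3643, 0.199]
orientation: [0.999, -0.047, -0.001, -0.001]
force: [-0.9, 0.8, -3.9]
width: 0.0571
grasp_force: 71.7
```

```bash
cat >> h.py <<'E'
def tq(n=5):
    T=[];F=[]
    for _ in range(n):
        ctrl.snapshot('top'); s=ctrl.observe(); T.append(s['wrist_torque']); F.append(s['force'])
    print("T",np.round(np.mean(T,0),4),"sd",np.round(np.std(T,0),4),"F",np.round(np.mean(F,0),2))
E
python3 -c "
from h import *
tq();go(.4123,-.3567,.086,-5.3)"
```

```text
T [-0.0213 -0.0506 -0.0302] sd [0.0261 0.0293 0.0233] F [ 0.03 -0.01 -3.67]
t 4.4 p [ 0.5119 -0.3652  0.2001] yaw -5.34 tilt [-0. -0. -1.] twist -0.04 dx -0.1 dy 0.0008 dz 0.1141 w 0.0571 gf 71.7 F [-0.29 -0.1  -3.77] T [-0.004  0.003 -0.023]
```

>>> apply_moves([
  [[-0.05, 0, 0], 0, 0],
  [[-0.05, 0, 0], 0, 0],
  [[0, 0, 0], 0, 0],
  [[0, 0, 0], 0, 0],
  [[0, 0, 0], 0, 0],
  [[0, 0, 0], 0, 0],
  [[0, 0, 0], 0, 0],
  [[0, 0, 0], 0, 0],
])

```text
t: 5.2
ee_pos: [0.4137, -0.3559, 0.2]
orientation: [0.999, -0.046, 0.0, 0.0]
force: [-0.2, 0.1, -3.7]
width: 0.0573
grasp_force: 71.8
```

```bash
python3 -c "
from h import *
tq();go(.4123,-.3567,.086,-5.3)"
```

```text
T [-0.0047 -0.0668  0.0043] sd [0.0211 0.0122 0.018 ] F [ 0.1  -0.03 -3.89]
t 5.45 p [ 0.4131 -0.3557  0.1999] yaw -5.28 tilt [-0. -0. -1.] twist 0.02 dx -0.0007 dy 0.001 dz 0.1139 w 0.0575 gf 71.8 F [-0.29  0.49 -3.37] T [-0.    -0.054  0.009]
```

Weight is fine, but the torque shows no clear flip. I'll redo it with a sustained gentle deceleration, which leaves a ball settled at the leading end.

>>> apply_moves([
  [[0.05, 0, 0], 0, 0],
  [[0.05, 0, 0], 0, 0],
  [[0.04, 0, 0], 0, 0],
  [[0.028, 0, 0], 0, 0],
  [[0.016, 0, 0], 0, 0],
  [[0.006, 0, 0], 0, 0],
  [[0, 0, 0], 0, 0],
  [[0, 0, 0], 0, 0],
])

```text
t: 6.25
ee_pos: [0.6009, -0.373, 0.1995]
orientation: [0.999, -0.046, -0.001, -0.001]
force: [0.5, -0.4, -4.4]
width: 0.0578
grasp_force: 71.7
```

```bash
python3 -c "
from h import *
tq(8);go(.4123,-.3567,.086,-5.3)"
```

```text
T [-0.0004  0.1401 -0.0074] sd [0.0234 0.0332 0.0168] F [ 0.05 -0.01 -3.97]
t 6.65 p [ 0.6018 -0.3735  0.2002] yaw -5.32 tilt [-0. -0. -1.] twist -0.02 dx -0.1902 dy 0.0008 dz 0.1142 w 0.057 gf 71.7 F [-0.38 -0.41 -4.08] T [-0.014  0.122 -0.031]
```

>>> apply_moves([
  [[-0.05, 0, 0], 0, 0],
  [[-0.05, 0, 0], 0, 0],
  [[-0.04, 0, 0], 0, 0],
  [[-0.028, 0, 0], 0, 0],
  [[-0.016, 0, 0], 0, 0],
  [[-0.006, 0, 0], 0, 0],
  [[0, 0, 0], 0, 0],
  [[0, 0, 0], 0, 0],
])

```text
t: 7.45
ee_pos: [0.414, -0.3565, 0.2004]
orientation: [0.999, -0.046, 0.001, 0.001]
force: [0.2, -0.6, -4.2]
width: 0.0573
grasp_force: 71.7
```

```bash
python3 -c "
from h import *
tq(8);go(.4123,-.3567,.086,-5.3)"
```

```text
T [ 0.0067 -0.0793 -0.015 ] sd [0.0353 0.0378 0.0258] F [ 0.14 -0.19 -3.8 ]
t 7.85 p [ 0.4133 -0.3557  0.1999] yaw -5.27 tilt [ 0. -0. -1.] twist 0.03 dx -0.0009 dy 0.0011 dz 0.1139 w 0.0571 gf 71.7 F [-0.11 -0.41 -3.34] T [ 0.057 -0.117  0.002]
```

C flips clearly (+0.14 / −0.08 N m), so it rattles. I'll set it back where it was and test B, then A.

>>> apply_moves([
  [[0, 0, 0.04], 0, 0],
  [[0, 0, 0.04], 0, 0],
  [[0, 0, 0.024], 0, 0],
  [[0, 0, 0.008], 0, 0],
  [[0, 0, 0.0017], 0, 0],
  [[0, 0, 0], 0, 0],
  [[0, 0, 0], 0, 50],
  [[0, 0, 0], 0, 100],
])

```text
t: 8.65
ee_pos: [0.4135, -0.3565, 0.0872]
orientation: [0.999, -0.046, 0.001, 0.001]
force: [0.6, -0.3, 0.0]
width: 0.07
grasp_force: 0.0
```

>>> apply_moves([
  [[0, 0, 0], 0, 100],
  [[0, 0, 0], 0, 100],
  [[0, 0, -0.04], 0, 100],
  [[0, 0, -0.045], 5.3, 100],
  [[0.0026, -0.045, -0.01], 0, 100],
  [[0.0026, -0.045, 0], 0, 100],
  [[0.0026, -0.045, 0], 0, 100],
  [[0.0026, -0.045, 0], 0, 100],
])

```text
t: 9.45
ee_pos: [0.4566, -0.1795, 0.182]
orientation: [0.996, -0.093, 0.001, 0.0]
force: [0.4, 0.1, 0.3]
width: 0.0853
grasp_force: 0.0
```

>>> apply_moves([
  [[0.0026, -0.045, 0.01], 0, 100],
  [[0, -0.018, 0.02], 0, 100],
  [[0, 0, 0], 0, 100],
  [[0, 0, 0], 0, 100],
  [[0, 0, 0], 0, 100],
  [[0, 0, 0], 0, 100],
  [[0, 0, 0], 0, 100],
  [[0, 0, 0], 0, 100],
])

```text
t: 10.25
ee_pos: [0.4705, -0.1201, 0.1516]
orientation: [0.996, -0.093, 0.0, 0.0]
force: [0.4, 0.5, -0.6]
width: 0.0855
grasp_force: 0.0
```

```bash
python3 -c "
from h import *
go(.471,-.1198,.086,-10.6)
I=ctrl.snapshot('scene')[:,:,::-1]; cv2.imwrite('pics/s2.png',cv2.resize(I[100:280,20:260],(720,540)))"
```

```text
t 10.25 p [ 0.4705 -0.1201  0.1516] yaw -10.68 tilt [ 0.001  0.    -1.   ] twist -0.08 dx 0.0005 dy -0.0004 dz 0.0656 w 0.0855 gf 0.0 F [ 0.41  0.52 -0.61] T [-0.015 -0.021  0.01 ]
```

View pics/s2.png

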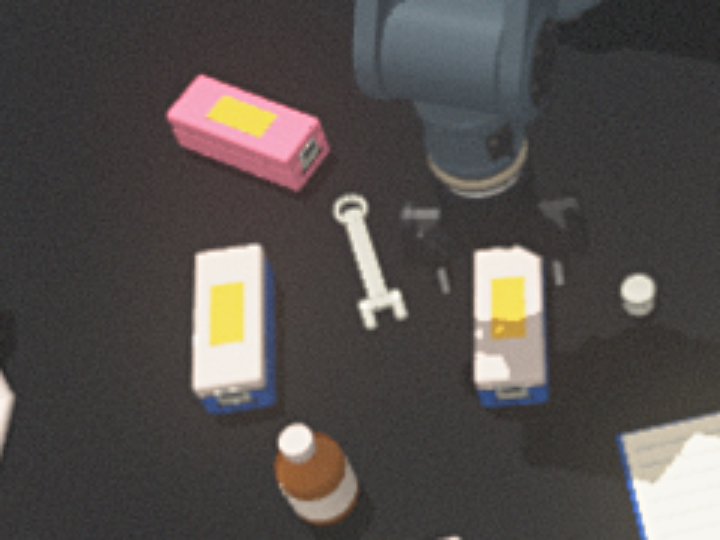

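C stands back in place at (230,325), and the fingers straddle B at (510,320). Grip B, lift, and shake in the same way.

>>> apply_moves([
  [[0, 0, 0.025], 0, 100],
  [[0, 0, 0.025], 0, 100],
  [[0, 0, 0.0155], 0, 100],
  [[0, 0, 0], 0, 100],
  [[0, 0, 0], 0, 0],
  [[0, 0, 0], 0, 0],
  [[0, 0, 0], 0, 0],
  [[0, 0, 0], 0, 0],
], force=60)

```text
t: 11.1
ee_pos: [0.4709, -0.1196, 0.0869]
orientation: [0.996, -0.092, 0.001, 0.0]
force: [-0.3, -0.6, 5.5]
width: 0.0575
grasp_force: 65.4
```

>>> apply_moves([
  [[0, 0, 0], 0, 0],
  [[0, 0, 0], 0, 0],
  [[0, 0, -0.03], 0, 0],
  [[0, 0, -0.04], 0, 0],
  [[0, 0, -0.044], 0, 0],
  [[0, 0, 0], 0, 0],
  [[0, 0, 0], 0, 0],
  [[0, 0, 0], 0, 0],
])

```text
t: 11.9
ee_pos: [0.4694, -0.1188, 0.1989]
orientation: [0.996, -0.092, -0.001, -0.001]
force: [0.7, 0.3, -1.9]
width: 0.0575
grasp_force: 65.7
```

>>> apply_moves([
  [[0.05, 0, 0], 0, 0],
  [[0.05, 0, 0], 0, 0],
  [[0.04, 0, 0], 0, 0],
  [[0.028, 0, 0], 0, 0],
  [[0.016, 0, 0], 0, 0],
  [[0.006, 0, 0], 0, 0],
  [[0, 0, 0], 0, 0],
  [[0, 0, 0], 0, 0],
])

```text
t: 12.7
ee_pos: [0.6555, -0.1537, 0.1982]
orientation: [0.996, -0.092, -0.002, -0.001]
force: [-0.8, -0.0, -2.1]
width: 0.0573
grasp_force: 65.5
```

```bash
python3 -c "
from h import *
tq(8);go(.4123,-.3567,.086,-5.3)"
```

```text
T [-0.0008  0.0062 -0.0233] sd [0.0403 0.022  0.0216] F [ 0.23 -0.07 -1.87]
t 13.1 p [ 0.657  -0.1543  0.2001] yaw -10.6 tilt [ 0.  0. -1.] twist -5.3 dx -0.2249 dy 0.2242 dz 0.1141 w 0.0568 gf 65.5 F [ 0.41  0.17 -1.61] T [ 0.006  0.009 -0.046]
```

>>> apply_moves([
  [[-0.05, 0, 0], 0, 0],
  [[-0.05, 0, 0], 0, 0],
  [[-0.04, 0, 0], 0, 0],
  [[-0.028, 0, 0], 0, 0],
  [[-0.016, 0, 0], 0, 0],
  [[-0.006, 0, 0], 0, 0],
  [[0, 0, 0], 0, 0],
  [[0, 0, 0], 0, 0],
])

```text
t: 13.9
ee_pos: [0.4719, -0.12, 0.2002]
orientation: [0.996, -0.092, 0.001, 0.001]
force: [-0.3, 0.5, -1.3]
width: 0.0568
grasp_force: 65.5
```

```bash
python3 -c "
from h import *
tq(8);go(.4015,.3576,.14,2.3)"
```

```text
T [ 0.0074 -0.0018 -0.0005] sd [0.024  0.0354 0.0338] F [-0.25  0.14 -2.14]
t 14.3 p [ 0.4707 -0.1194  0.1997] yaw -10.59 tilt [ 0. -0. -1.] twist -12.89 dx -0.05 dy -0.4793 dz 0.0597 w 0.0575 gf 65.5 F [-0.87 -0.43 -2.41] T [ 0.029  0.011 -0.021]
```

B is sound: there's no flip and it weighs about 0.2 kg. I'll refine the column's lid measurement, then place B.

Run:
```python
from h import *
for n,f,(u,w) in(("top","pics/top0.png",(161,191)),("scene","pics/scene0.png",(349,149))):
    H=cv2.cvtColor(cv2.imread(f),cv2.COLOR_BGR2HSV); m=np.zeros(H.shape[:2],bool); sl=np.s_[w-35:w+35,u-35:u+35]
    m[sl]=((H[...,0]>65)&(H[...,0]<95)&(H[...,1]>90)&(H[...,2]>60))[sl]
    print(n,*rect(n,m,.05))
I=cv2.imread("pics/top0.png").astype(int)
for k,(u,w) in dict(A=(231,175),B=(299,175)).items():
    m=np.zeros(I.shape[:2],bool); sl=np.s_[w-30:w+30,u-22:u+22]; thr=I[w-16,u+2].sum()*.55
    m[sl]=((I.sum(2)>thr)&(I[...,2]>I[...,0]*.85))[sl]; print(k,*rect("top",m,.05))
```

```text
Traceback (most recent call last):
  File "h.py", line 16, in rect
    k=max(cv2.findContours(mask.astype(np.uint8),cv2.RETR_EXTERNAL,cv2.CHAIN_APPROX_NONE)[0],key=cv2.contourArea)
ValueError: max() iterable argument is empty
```

>>> apply_moves([
  [[0, 0, 0], -6.45, 0],
  [[0, 0, 0], -6.45, 0],
  [[-0.004, -0.04, 0], 0, 0],
  [[-0.004, -0.045, 0], 0, 0],
  [[-0.004, -0.045, 0], 0, 0],
  [[-0.004, -0.045, 0], 0, 0],
  [[-0.004, -0.045, 0], 0, 0],
  [[-0.005, -0.045, 0], 0, 0],
])

```text
t: 15.1
ee_pos: [0.4347, 0.1462, 0.1999]
orientation: [1.0, 0.02, 0.0, -0.0]
force: [0.5, -0.6, -2.4]
width: 0.0575
grasp_force: 65.5
```

>>> apply_moves([
  [[-0.005, -0.045, 0], 0, 0],
  [[-0.005, -0.045, 0], 0, 0],
  [[-0.005, -0.045, 0], 0, 0],
  [[-0.005, -0.045, 0], 0, 0],
  [[-0.005, -0.03, 0], 0, 0],
  [[0, 0, 0], 0, 0],
  [[0, 0, 0], 0, 0],
  [[0, 0, 0], 0, 0],
])

```text
t: 15.9
ee_pos: [0.4012, 0.3524, 0.1996]
orientation: [1.0, 0.02, -0.0, 0.0]
force: [0.3, 0.6, -2.2]
width: 0.057
grasp_force: 65.6
```

```bash
python3 -c "
from h import *
go(.4015,.3576,.137,2.3)"
```

```text
t 15.9 p [0.4012 0.3524 0.1996] yaw 2.27 tilt [-0.001  0.001 -1.   ] twist -0.03 dx 0.0005 dy -0.0051 dz 0.0626 w 0.057 gf 65.6 F [ 0.3   0.55 -2.2 ] T [ 0.009 -0.025  0.039]
```

Run:
```python
from h import *
for n,f,(u,w) in(("top","pics/top0.png",(161,191)),("scene","pics/scene0.png",(349,149))):
    I=cv2.imread(f).astype(int); m=np.zeros(I.shape[:2],bool); sl=np.s_[w-35:w+35,u-35:u+35]
    d=I[...,1]-I[...,2]; print(d[sl].max())
    m[sl]=(d>d[sl].max()*.5)[sl]
    print(n,*rect(n,m,.05))
I=cv2.imread("pics/top0.png").astype(int)
for k,(u,w) in dict(A=(231,175),B=(299,175)).items():
    m=np.zeros(I.shape[:2],bool); sl=np.s_[w-30:w+30,u-22:u+22]; thr=I[w-16,u+2].sum()*.55
    m[sl]=((I.sum(2)>thr)&(I[...,2]>I[...,0]*.85))[sl]; print(k,*rect("top",m,.05))
```

```text
56
top [403. 359.] [136.2  59.1] 1.3
62
scene [407.8 360.9] [143.7  59.5] 0.6
A [461.8 116.7] [144.4  58.8] -8.6
B [ 470.2 -119.8] [144.6  59.9] -10.4
```

Column refined: about (0.404, 0.3595), yaw 1.3°. Align and lower B gently.

>>> apply_moves([
  [[0.003, -0.007, 0], 1.0, 0],
  [[0, 0, 0.03], 0, 0],
  [[0, 0, 0.02], 0, 0],
  [[0, 0, 0.006], 0, 0],
  [[0, 0, 0.004], 0, 0],
  [[0, 0, 0.002], 0, 0],
  [[0, 0, 0], 0, 0],
  [[0, 0, 0], 0, 0],
])

```text
t: 16.7
ee_pos: [0.4046, 0.3607, 0.1386]
orientation: [1.0, 0.011, 0.001, -0.0]
force: [0.6, 0.3, -1.0]
width: 0.0576
grasp_force: 65.7
```

Run:
```python
from h import *
go(.404,.3595,.137,1.3)
I=ctrl.snapshot('scene')[:,:,::-1]; J=ctrl.snapshot('top')[:,:,::-1]; cv2.imwrite('pics/s3f.png',I); cv2.imwrite('pics/t3f.png',J)
cv2.imwrite('pics/s3.png',np.hstack([cv2.resize(I[80:200,300:410],(440,480),interpolation=3),cv2.resize(J[150:240,120:180],(320,480),interpolation=3)]))
```

```text
t 16.7 p [0.4046 0.3607 0.1386] yaw 1.29 tilt [ 0.002 -0.001 -1.   ] twist -0.01 dx -0.0006 dy 0.0011 dz 0.0016 w 0.0576 gf 65.7 F [ 0.56  0.3  -0.95] T [ 0.033 -0.014 -0.002]
```

View pics/s3.png

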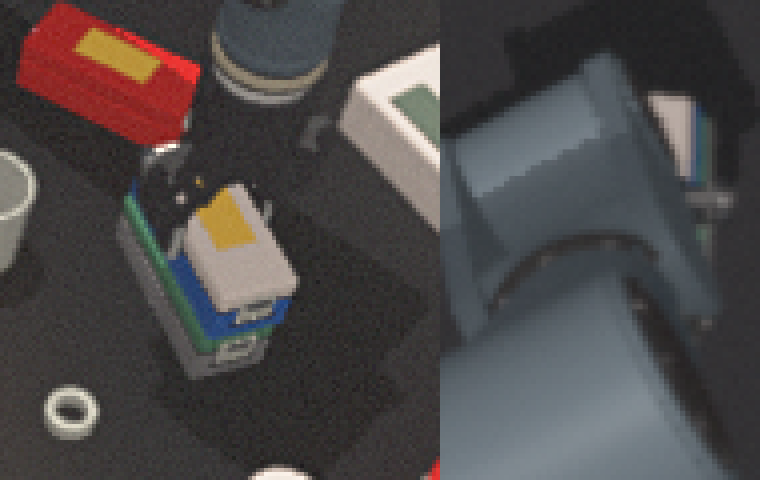

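B hovers about 1.5 mm over the column, lengthwise along it. I'll lower, release, back off and check.

>>> apply_moves([
  [[0, 0, 0.001], 0, 0],
  [[0, 0, 0.0008], 0, 0],
  [[0, 0, 0], 0, 0],
  [[0, 0, 0], 0, 75],
  [[0, 0, 0], 0, 100],
  [[0, 0, 0], 0, 100],
  [[0, 0, 0], 0, 100],
  [[0, 0, 0], 0, 100],
])

```text
t: 17.6
ee_pos: [0.4041, 0.3604, 0.1359]
orientation: [1.0, 0.011, -0.0, 0.0]
force: [-0.4, -0.7, -0.7]
width: 0.0851
grasp_force: 0.0
```

>>> apply_moves([
  [[0, 0, -0.03], 0, 100],
  [[0, 0, -0.04], 0, 100],
  [[0.004, 0.025, -0.02], 8, 100],
  [[0.003, 0.045, 0], 1.9, 100],
  [[0.005, 0.045, 0], 0, 100],
  [[0.005, 0.045, 0], 0, 100],
  [[0.005, 0.045, 0], 0, 100],
  [[0.005, 0.04, 0], 0, 100],
])

```text
t: 18.4
ee_pos: [0.3995, 0.1127, 0.2262]
orientation: [0.997, -0.075, 0.0, 0.0]
force: [0.8, -0.4, 0.2]
width: 0.0857
grasp_force: 0.0
```

Run:
```python
from h import *
go(.4618,.1167,.086,-8.6)
I=ctrl.snapshot('scene')[:,:,::-1]; J=ctrl.snapshot('top')[:,:,::-1]; cv2.imwrite('pics/s4f.png',I); cv2.imwrite('pics/t4f.png',J)
for n,G,(u,w) in(("top",J,(161,191)),("scene",I,(349,145))):
    I_=G.astype(int); sl=np.s_[w-35:w+35,u-35:u+35]; m=np.zeros(I_.shape[:2],bool); 
    m[sl]=((I_.sum(2)>300)&(I_[...,2]>I_[...,0]*.85))[sl]; print(n,*rect(n,m,.10))
cv2.imwrite('pics/s4.png',np.hstack([cv2.resize(I[80:200,300:410],(440,480),interpolation=3),cv2.resize(J[150:240,120:180],(320,480),interpolation=3)]))
```

```text
t 18.4 p [0.3995 0.1127 0.2262] yaw -8.59 tilt [ 0.  0. -1.] twist 0.01 dx 0.061 dy -0.0132 dz 0.1402 w 0.0857 gf 0.0 F [ 0.85 -0.45  0.23] T [0.013 0.013 0.023]
top [402.5 359.1] [146.4  61.4] 2.3
scene [416.8 360.7] [160.3  64.8] 1.2
```

View pics/s4.png

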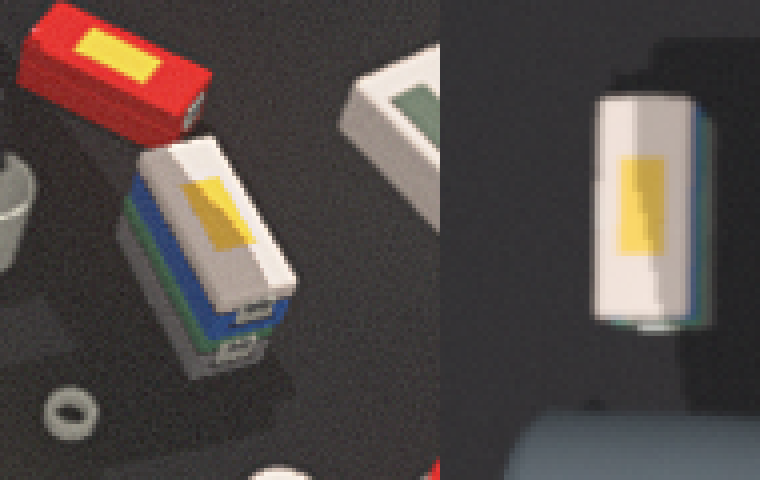

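B sits squarely on the column: top view gives (402.5,359.1) mm against (403,359) for the column. Next is A.

>>> apply_moves([
  [[0.03, -0.007, 0.02], 0, 100],
  [[0.031, -0.006, 0.03], 0, 100],
  [[0, 0, 0.03], 0, 100],
  [[0, 0, 0.03], 0, 100],
  [[0, 0, 0.02], 0, 100],
  [[0, 0, 0.009], 0, 100],
  [[0, 0, 0], 0, 100],
  [[0, 0, 0], 0, 100],
])

```text
t: 19.3
ee_pos: [0.4626, 0.1186, 0.0875]
orientation: [0.997, -0.075, 0.0, -0.0]
force: [0.4, 0.2, 0.2]
width: 0.0855
grasp_force: 0.0
```

```bash
python3 -c "
from h import *
go(.4618,.1167,.086,-8.6)"
```

```text
t 19.3 p [0.4626 0.1186 0.0875] yaw -8.57 tilt [ 0.001 -0.    -1.   ] twist 0.03 dx -0.0005 dy 0.002 dz 0.0015 w 0.0855 gf 0.0 F [0.36 0.21 0.19] T [0.019 0.028 0.01 ]
```

>>> apply_moves([
  [[0, 0.0015, 0.001], 0, 100],
  [[0, 0, 0], 0, 0],
  [[0, 0, 0], 0, 0],
  [[0, 0, 0], 0, 0],
  [[0, 0, 0], 0, 0],
  [[0, 0, 0], 0, 0],
  [[0, 0, -0.03], 0, 0],
  [[0, 0, -0.04], 0, 0],
], force=60)

```text
t: 20.1
ee_pos: [0.4606, 0.1165, 0.1552]
orientation: [0.997, -0.075, -0.003, 0.0]
force: [0.6, 0.2, -2.8]
width: 0.0575
grasp_force: 65.9
```

>>> apply_moves([
  [[0, 0, -0.044], 0, 0],
  [[0, 0, 0], 0, 0],
  [[0.05, 0, 0], 0, 0],
  [[0.05, 0, 0], 0, 0],
  [[0.04, 0, 0], 0, 0],
  [[0.028, 0, 0], 0, 0],
  [[0.016, 0, 0], 0, 0],
  [[0.006, 0, 0], 0, 0],
])

```text
t: 20.9
ee_pos: [0.6507, 0.0876, 0.1979]
orientation: [0.997, -0.075, -0.001, 0.0]
force: [-0.9, -0.1, -3.8]
width: 0.0576
grasp_force: 66.2
```

```bash
python3 -c "
from h import *
tq(4)
tq(8)"
```

```text
T [0.0122 0.0047 0.0014] sd [0.0293 0.0501 0.0479] F [ 0.04  0.33 -3.23]
T [ 0.0031 -0.0059  0.019 ] sd [0.0292 0.0337 0.0222] F [-0.24  0.   -2.89]
```

>>> apply_moves([
  [[-0.05, 0, 0], 0, 0],
  [[-0.05, 0, 0], 0, 0],
  [[-0.04, 0, 0], 0, 0],
  [[-0.028, 0, 0], 0, 0],
  [[-0.016, 0, 0], 0, 0],
  [[-0.006, 0, 0], 0, 0],
  [[0, 0, 0], 0, 0],
  [[0, 0, 0], 0, 0],
])

```text
t: 22.3
ee_pos: [0.4638, 0.1166, 0.2004]
orientation: [0.997, -0.075, 0.002, -0.0]
force: [0.5, 0.8, -2.6]
width: 0.0573
grasp_force: 66.2
```

```bash
python3 -c "
from h import *
tq(8);go(.4040,.3604,.185,1.7)"
```

```text
T [ 0.0017 -0.0016  0.0174] sd [0.0262 0.046  0.0216] F [ 0.23 -0.14 -2.88]
t 22.7 p [0.4623 0.1166 0.1999] yaw -8.61 tilt [-0. -0. -1.] twist -10.31 dx -0.051 dy -0.2454 dz 0.0149 w 0.0572 gf 66.2 F [ 0.11 -0.32 -3.43] T [-0.024 -0.054  0.009]
```

A is sound too (T≈0 both ways, 0.3 kg), so C is confirmed as the rattler. Stack A on B.

>>> apply_moves([
  [[0, 0, -0.02], -5, 0],
  [[0, 0, -0.02], -4.9, 0],
  [[-0.008, -0.035, 0], 0, 0],
  [[-0.009, -0.042, 0], 0, 0],
  [[-0.009, -0.042, 0], 0, 0],
  [[-0.009, -0.042, 0], 0, 0],
  [[-0.009, -0.042, 0], 0, 0],
  [[-0.008, -0.035, 0], 0, 0],
])

```text
t: 23.5
ee_pos: [0.4038, 0.3555, 0.2399]
orientation: [1.0, 0.012, 0.0, -0.0]
force: [0.4, -0.2, -3.3]
width: 0.0572
grasp_force: 66.2
```

>>> apply_moves([
  [[0, -0.007, 0], 0, 0],
  [[0, 0, 0.02], 0, 0],
  [[0, 0, 0.01], 0, 0],
  [[0, 0, 0], 0, 0],
  [[0, 0, 0], 0, 0],
  [[0, 0, 0], 0, 0],
  [[0, 0, 0], 0, 0],
  [[0, 0, 0], 0, 0],
])

```text
t: 24.3
ee_pos: [0.4048, 0.3604, 0.2106]
orientation: [1.0, 0.011, 0.0, -0.0]
force: [0.1, 0.2, -2.5]
width: 0.0571
grasp_force: 66.2
```

```bash
python3 -c "
from h import *
go(.4041,.3604,.186,1.3)"
```

```text
t 24.3 p [0.4048 0.3604 0.2106] yaw 1.27 tilt [ 0.001 -0.001 -1.   ] twist -0.03 dx -0.0007 dy -0.0001 dz 0.0246 w 0.0571 gf 66.2 F [ 0.13  0.18 -2.54] T [ 0.03  -0.019  0.033]
```

>>> apply_moves([
  [[-0.0005, 0, 0.012], 0, 0],
  [[0, 0, 0.006], 0, 0],
  [[0, 0, 0.003], 0, 0],
  [[0, 0, 0.0015], 0, 0],
  [[0, 0, 0], 0, 0],
  [[0, 0, 0], 0, 0],
  [[0, 0, 0], 0, 0],
  [[0, 0, 0], 0, 0],
])

```text
t: 25.1
ee_pos: [0.4041, 0.3605, 0.1876]
orientation: [1.0, 0.011, 0.0, -0.0]
force: [-0.4, 0.2, -3.4]
width: 0.0575
grasp_force: 66.4
```

```bash
python3 -c "
from h import *
tq(3);go(.4041,.3604,.186,1.3)"
```

```text
T [-0.0066  0.0174 -0.0437] sd [0.0216 0.0207 0.0083] F [ 0.42 -0.47 -2.7 ]
t 25.25 p [0.404  0.3605 0.1875] yaw 1.3 tilt [ 0. -0. -1.] twist 0.0 dx 0.0001 dy 0.0001 dz 0.0015 w 0.0574 gf 66.4 F [ 0.89 -0.74 -1.9 ] T [ 0.002  0.003 -0.035]
```

>>> apply_moves([
  [[0, 0, 0.0008], 0, 0],
  [[0, 0, 0.0006], 0, 0],
  [[0, 0, 0], 0, 0],
  [[0, 0, 0], 0, 75],
  [[0, 0, 0], 0, 100],
  [[0, 0, 0], 0, 100],
  [[0, 0, 0], 0, 100],
  [[0, 0, 0], 0, 100],
])

```text
t: 26.05
ee_pos: [0.404, 0.3605, 0.186]
orientation: [1.0, 0.011, -0.0, -0.0]
force: [-0.4, 0.6, 0.5]
width: 0.0854
grasp_force: 0.0
```

>>> apply_moves([
  [[0, 0, -0.03], 0, 100],
  [[0, 0, -0.04], 0, 100],
  [[0, 0, -0.01], 6.6, 100],
  [[0.005, 0.035, 0], 0, 100],
  [[0.005, 0.045, 0], 0, 100],
  [[0.005, 0.045, 0], 0, 100],
  [[0.005, 0.045, 0], 0, 100],
  [[0.005, 0.045, 0], 0, 100],
])

```text
t: 26.85
ee_pos: [0.4088, 0.1425, 0.2663]
orientation: [0.999, -0.046, 0.0, 0.0]
force: [0.7, -0.5, 0.2]
width: 0.0856
grasp_force: 0.0
```

>>> apply_moves([
  [[0.005, 0.045, 0], 0, 100],
  [[0.005, 0.045, 0], 0, 100],
  [[0.005, 0.045, 0], 0, 100],
  [[0.005, 0.045, 0], 0, 100],
  [[0.005, 0.045, 0], 0, 100],
  [[0.005, 0.045, 0.02], 0, 100],
  [[0.005, 0.045, 0.02], 0, 100],
  [[0.005, 0.045, 0.02], 0, 100],
])

```text
t: 27.65
ee_pos: [0.4154, -0.2202, 0.2056]
orientation: [0.999, -0.046, 0.0, 0.0]
force: [1.2, -0.2, 0.1]
width: 0.0853
grasp_force: 0.0
```

Run:
```python
from h import *
go(.4134,-.3567,.0865,-5.3)
I=ctrl.snapshot('scene')[:,:,::-1]; J=ctrl.snapshot('top')[:,:,::-1]
for n,G,(u,w) in(("top",J,(161,191)),("scene",I,(349,135))):
    I_=G.astype(int); sl=np.s_[w-35:w+35,u-35:u+35]; m=np.zeros(I_.shape[:2],bool); 
    m[sl]=((I_.sum(2)>300)&(I_[...,2]>I_[...,0]*.85))[sl]; print(n,*rect(n,m,.15))
cv2.imwrite('pics/s5.png',np.hstack([cv2.resize(I[80:200,300:410],(440,480),interpolation=3),cv2.resize(J[150:240,120:180],(320,480),interpolation=3)]))
```

```text
t 27.65 p [ 0.4154 -0.2202  0.2056] yaw -5.33 tilt [ 0.001  0.001 -1.   ] twist -0.03 dx 0.0106 dy 0.1361 dz 0.1191 w 0.0853 gf 0.0 F [ 1.19 -0.18  0.15] T [ 0.041 -0.028 -0.024]
top [400.2 358. ] [151.   66.7] 0.8
scene [402.5 359.1] [186.6  74.8] 5.6
```

View pics/s5.png

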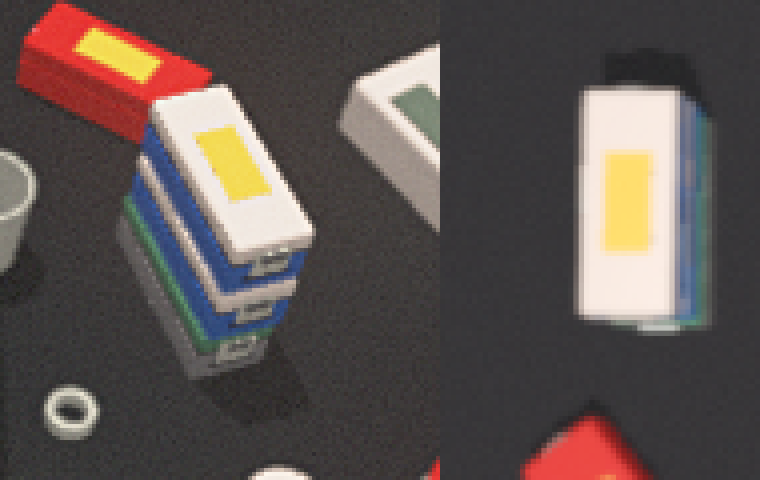

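The stack is square and standing. Now fetch C, the rattling case.

>>> apply_moves([
  [[0.003, 0.045, 0.01], 0, 100],
  [[0.004, 0.045, 0.01], 0, 100],
  [[0.004, 0.046, 0.01], 0, 100],
  [[0, 0, 0.02], 0, 100],
  [[0, 0, 0.02], 0, 100],
  [[0, 0, 0], 0, 100],
  [[0, 0, 0], 0, 100],
  [[0, 0, 0], 0, 100],
])

```text
t: 28.55
ee_pos: [0.4146, -0.3543, 0.1372]
orientation: [0.999, -0.046, 0.001, 0.001]
force: [-0.4, -0.2, -0.1]
width: 0.0856
grasp_force: 0.0
```

```bash
python3 -c "
from h import *
go(.4134,-.3567,.0865,-5.3)"
```

```text
t 28.55 p [ 0.4146 -0.3543  0.1372] yaw -5.25 tilt [ 0.001  0.001 -1.   ] twist 0.05 dx -0.0009 dy 0.0025 dz 0.0507 w 0.0856 gf 0.0 F [-0.44 -0.18 -0.09] T [-0.024 -0.046  0.008]
```

>>> apply_moves([
  [[-0.0005, 0.0025, 0.025], 0, 100],
  [[0, 0, 0.018], 0, 100],
  [[0, 0, 0.0075], 0, 100],
  [[0, 0, 0], 0, 100],
  [[0, 0, 0], 0, 0],
  [[0, 0, 0], 0, 0],
  [[0, 0, 0], 0, 0],
  [[0, 0, 0], 0, 0],
], force=60)

```text
t: 29.35
ee_pos: [0.4138, -0.3574, 0.0869]
orientation: [0.999, -0.046, 0.001, 0.001]
force: [0.8, 0.2, 6.2]
width: 0.0571
grasp_force: 65.6
```

>>> apply_moves([
  [[0, 0, 0], 0, 0],
  [[0, 0, 0], 0, 0],
  [[0, 0, -0.02], 0, 0],
  [[0, 0, -0.035], 0, 0],
  [[0, 0, -0.045], 0, 0],
  [[0, 0, -0.04], -3.6, 0],
  [[0, 0, -0.01], 0, 0],
  [[0, 0, 0], 0, 0],
])

```text
t: 30.15
ee_pos: [0.4135, -0.3573, 0.2369]
orientation: [1.0, -0.015, 0.001, 0.001]
force: [0.6, -0.1, -4.6]
width: 0.0572
grasp_force: 66.8
```

```bash
python3 -c "
from h import *
go(.664,.042,.2065,-1.7)"
```

```text
t 30.15 p [ 0.4135 -0.3573  0.2369] yaw -1.75 tilt [ 0.002  0.003 -1.   ] twist -0.05 dx 0.2385 dy -0.4065 dz 0.0304 w 0.0572 gf 66.8 F [ 0.57 -0.15 -4.57] T [ 0.068 -0.032 -0.028]
```

>>> apply_moves([
  [[0.006, -0.015, 0], 0, 0],
  [[0.012, -0.025, 0], 0, 0],
  [[0.018, -0.034, 0], 0, 0],
  [[0.02, -0.034, 0], 0, 0],
  [[0.02, -0.034, 0], 0, 0],
  [[0.02, -0.034, 0], 0, 0],
  [[0.02, -0.034, 0], 0, 0],
  [[0.02, -0.034, 0], 0, 0],
])

```text
t: 30.95
ee_pos: [0.5555, -0.1141, 0.2324]
orientation: [1.0, -0.015, -0.003, -0.001]
force: [0.4, -0.5, -3.3]
width: 0.0573
grasp_force: 66.8
```

>>> apply_moves([
  [[0.02, -0.034, 0], 0, 0],
  [[0.02, -0.034, 0], 0, 0],
  [[0.02, -0.034, 0], 0, 0],
  [[0.018, -0.028, 0.005], 0, 0],
  [[0.013, -0.018, 0.008], 0, 0],
  [[0.008, -0.01, 0.008], 0, 0],
  [[0.003, -0.003, 0.006], 0, 0],
  [[0, 0, 0.003], 0, 0],
])

```text
t: 31.75
ee_pos: [0.6619, 0.0409, 0.203]
orientation: [1.0, -0.015, -0.002, 0.0]
force: [-0.6, -0.2, -3.3]
width: 0.0572
grasp_force: 66.7
```

>>> apply_moves([
  [[0, 0, 0], 0, 0],
  [[0, 0, 0], 0, 0],
  [[0, 0, 0], 0, 0],
  [[0, 0, 0], 0, 0],
  [[0, 0, 0], 0, 0],
  [[0, 0, 0], 0, 0],
  [[0, 0, 0], 0, 0],
  [[0, 0, 0], 0, 0],
])

```text
t: 32.55
ee_pos: [0.6632, 0.0408, 0.2057]
orientation: [1.0, -0.015, 0.0, 0.0]
force: [-1.0, 0.1, -3.6]
width: 0.0572
grasp_force: 66.7
```

```bash
python3 -c "
from h import *
go(.664,.042,.2065,-1.7);tq(4)
I=ctrl.snapshot('scene')[:,:,::-1]; cv2.imwrite('pics/s6.png',cv2.resize(I,(720,540)))"
```

```text
t 32.55 p [0.6632 0.0408 0.2057] yaw -1.69 tilt [ 0.  0. -1.] twist 0.01 dx 0.0008 dy -0.0012 dz -0.0008 w 0.0572 gf 66.7 F [-0.96  0.1  -3.62] T [-0.025 -0.043  0.008]
T [ 0.001  -0.0344  0.0131] sd [0.0179 0.0168 0.0064] F [ 0.03  0.2  -3.63]
```

View pics/s6.png

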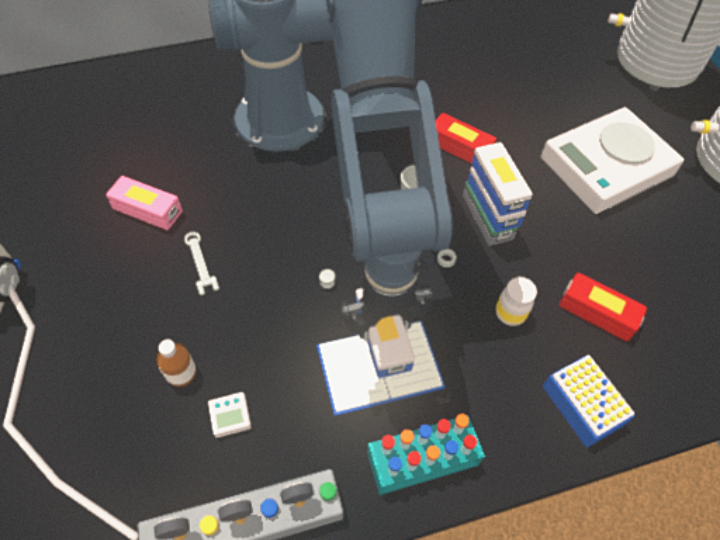

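The stack at (497,195) stands square. C is held level over the logbook at (380,365), its underside about 12 cm above the bench. Handing in.

```bash
python3 -c "
from cell import ctrl
print(ctrl.job_done())"
```

```text
the job is handed in; nothing more can be done
None
```

The job is handed in: the case on the far right (C, at about x 0.41, y −0.36) was the rattling one and is held level about 12 cm above the bench over the logbook, and the two sound cases are stacked squarely on the grey case.

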